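Open the dial lock of the weight case and present it by its shackle

TASK

Open the combination lock on the small weight case: turn its black dial, click by click, until the white line stands at the red mark, pull the shackle straight up until it is fully open while the lock stays in its seat, then gently, without wrenching at the hasp, slide the lock sideways off the hasp bar, towards the open side of its seat, and lift it clear. Finish with the gripper still holding the open lock up by its shackle, level and still, well above the case, for a colleague to see; do not disturb the other things on the bench.

Things in the scene. Friction and masses are not known exactly. Their poses are not given: they have to be found in the camera images.
- case: grey weight case fixed to the bench, 194 (x) x 164 (y) x 40 mm high; origin: centre of its underside. On its lid (z = 40 mm) is the lock's seat, centred at y = -35 mm: 14 mm high steel stops at its -x end and -y side, a 50 mm high hasp plate at its +x end. The +y side is open: there the flat lid goes on for 115 mm from the seat's middle, and the lock can slide that way only.
- hasp_bar (a point): middle of the part of the hasp bar inside the shackle: fixed steel rod 6 mm thick along the case's x axis, from the hasp plate towards -x, axis 83 mm above the bench (9 mm above the lock body's top), 8 mm from the axis of the shackle's -y leg. Axes as the case. The shut shackle encloses it, so the lock can be neither lifted nor slid away.
- lock_body (a point): the loose lock, 0.3 to 0.5 kg; body 124 x 50 x 34 mm, blue front half with the dial, heavy steel rear half with the shackle. This point: inside the body straight below the shackle, 17 mm above its underside, within a few mm of the centre of mass. Axes: x from dial to shackle, y across, z up; as the case's at the start. Play to the stops: 2 mm; slick seat.
- dial_grip (a point): centre of the dial's bar grip, on the dial's axis, 27 mm above the lock body's top, 78 mm from the shackle. Black bar 10 mm thick (its x) by 36 mm long (its y), from 6 to 37 mm above the body's top, on a round skirt 38 mm wide and 6 mm high. A white line on its top runs to its +y end. Axes turn with the dial.
- dial (a joint): angle of the dial (rad), positive counter-clockwise from above; 0 = white line at the red mark, which is on the lock body at the dial's +y side. Clicks into a sprung notch every 30 degrees (0.524), one of them at 0; turning takes under 0.1 N m. The shackle is free within about 0.12 of 0. Starts at 0.6 to 1.45 (turn clockwise).
- shackle_grip (a point): centre of the shackle's straight top bar, 48 mm above the lock body's top when shut (122 mm above the bench): steel, 9 mm thick (x), 9 mm high, 45 mm long (lock's y), on two round legs 8.4 mm thick, axes 36 mm apart. Free space below the bar down to the hasp bar: 31 mm when shut. Axes as the lock.
- shackle (a joint): how far the shackle is up (m): 0 shut, 0.030 fully open at a firm stop. Takes about 1 N, so the body stays down; beyond the stop the body is lifted. Open, its +y leg stays in the body and its -y leg's tip is 10 mm above the hasp bar: slid 30 mm or more to case +y, the lock is free of the bar and can be lifted. Dial off the mark: blocked, pulling drags the lock.
- sample_cup_1: bystander: sample cup with a green lid, 61 mm wide, 59 mm high; origin at its underside
- petri_1: bystander: petri dish, 92 mm wide, 15 mm high; origin at its underside
- marker_1: bystander: white marker with a blue cap, 126 mm long, lying
- tweezers_a: bystander: steel tweezers, 140 mm long, lying
- timer: bystander: white bench timer, 66 x 66 x 20 mm; origin at its underside
- weight_big: bystander: steel test weight, 22 mm wide, 44 mm high, upright; origin at its underside
- weight_small: bystander: steel test weight, 18 mm wide, 35 mm high, upright; origin at its underside
- vial_blue: bystander: glass vial with a blue cap, 22 mm wide, 50 mm high, upright; origin at its underside

How it is judged:
By the outcome, as a careful person would: the job done as asked, in the order asked, and still so for the second after the job is handed in, while the arm keeps its last pose, push and grip.
It also fails if it takes over 48 s, if anything falls off the work surface, if the arm or the gripper's body presses on something with over 40 N, if the wrist force passes 120 N, or if a joint passes its speed limit or range.

ROBOT

A 6-joint arm with a two-finger parallel gripper is mounted at the origin on a cart in front of the work surface, level with it; the furniture and walls round the work are solid. World frame = base frame: x ahead of the robot, y to its left, z up, the work surface at z = 0. Lengths are in m, angles in rad, forces in N, time in s.
With the tool pointing down it reaches from about 0.275 to 0.875 m from the base axis. Payload 12.5 kg.
Tool frame: the origin (TCP) lies at the very end of the fingers, on their centre line; the grasp point (between the pads) lies bot.tcp_to_grasp behind it (bot.tcp_to_grasp is the distance from the TCP to the grasp point, in m); z points along the fingers, y is the line along which they close (so a half turn about z gives the same grasp; the last joint's range is limited). The gripper opens to 85 mm and grips with 20 to 120 N. Pads are 22 mm wide; open, the fingers measure 114 mm over their backs; the gripper's body (76 mm by 85 mm) begins 54 mm behind the grasp point. The pads swing forward as they close: fully open they stand 13 mm farther back than shut.
Start: joints at [1.228, 0.351, 1.652, -0, 1.139, -0.085], TCP at [0.14, 0.532, 0.231] pointing down, gripper open.
Joint ranges: [-2.75, 2.75], [-0.79, 2.1], [0.01, 2.65], [-1.57, 4.71], [0.07, 3.14], [-2.87, 2.87]. Speed limits (rad/s): [2.22, 2.22, 2.79, 3.14, 3.14, 3.14].

INTERFACE

Orientations are given as a rotation vector (axis times angle).
In Python, from bench import bot gives the robot as it stands.
- The arm moves only by the shell command python3 -m crank 'ROWS' [FORCE]. ROWS is JSON, a list of rows, each a list of 5 numbers: the opening, from 0 (shut) to 1 (fully open), then the shift along the tool's x, y, z in cm, then the turn about the tool's z in degrees. In form: [[fingers, dx, dy, dz, turn], ...]. A call has 1 to 8 rows; each row shifts and turns the commanded pose from where the row before left it, along the tool's axes as they then stand; what a row does not reach is not made up. A row lasts 1/8 s, in which the tool goes at most 62.5 mm and 10.7 degrees, less where a joint would pass 70% of its speed; a pose out of reach is approached as far as the arm can. A call is refused whole if a number of a shift passes 6.25 or a number of a turn 10.7, either way. A call with a gripper value outside its range is refused whole. The fingers move at their own pace and stop on an object; FORCE is the grip in N (left out, the last holds). Time passes only in rows, so rows that do not move let the fingers close. It gives the time, the measured TCP pose, the force and the opening at its end, in the units of the state.
- bot.get_obs(): the state, without advancing time (a new reading comes with each control period).
- bot.get_image(name): name is "side" or "top"; returns (picture, depth): 480x640x3 uint8, red, green, blue; 480x640 float32, m along the optical axis (not along the pixel's ray), 0 where there is no reading.
- bot.camera_info(name): a dict with "fx", "fy", "cx", "cy" (pixels), "xyz" and "orientation" of the camera in the world. Camera axes: x right, y up, looking along -z (the intrinsics and any distortion apply to the point x, -y, -z); pixel columns grow to the right and rows downward; lengths in m; the calibration is good to about 2 mm. A picture is of the moment at which its call begins. camera_info takes no time and is no camera call.
- bot.hand_in(): hands the job in, once; it reports no verdict.
The state is a dict: "clock": time; "q": joint angles; "qvel": joint speeds; "effort": joint torques, N m; "eef_pos": TCP position; "tcp_rot": TCP orientation; "wrist_force": force on the tool from outside, world axes, zero at the start; "moment": the same for the moment, N m; "width": opening from 0.0 (shut) to 1.0 (fully open).
Only numpy, scipy, OpenCV 4.12 (cv2) and the standard library are available. Lean on these libraries where they do the work, as an engineer would, in place of code of your own. Each camera call takes 0.05 s, during which the arm holds its last target. There are 200 camera calls.

## Working session

There is one attempt and no reset: what is moved stays moved. The work goes in short steps, Python scripts to look and compute and a shell command to move; the robot and the scene stay as the last step left them, time stands still between calls to the robot, and variables do not carry over. Pictures are saved under pics/ and viewed, on a budget of 10 in all, crops included, one or two more only if the job needs it, and the job is handed in when it is done.

```bash
ls; mkdir -p pics; python3 - <<'E'
from bench import bot
import cv2,numpy as np
o=bot.get_obs();print({k:np.round(v,3).tolist() for k,v in o.items()},bot.tcp_to_grasp)
for n in("side","top"):
    im,d=bot.get_image(n);cv2.imwrite(f"pics/{n}0.png",im[:,:,::-1]);np.save(f"pics/{n}0.npy",d);print(n,bot.camera_info(n),(d>0).mean())
E
```

```text
pics
{'clock': 0.0, 'q': [1.228, 0.351, 1.652, 0.0, 1.139, -0.085], 'qvel': [-0.001, 0.0, 0.0, 0.001, -0.001, 0.001], 'effort': [0.001, -50.611, -29.14, -0.0, 0.005, -0.0], 'eef_pos': [0.14, 0.532, 0.231], 'tcp_rot': [-0.404, -3.115, 0.002], 'wrist_force': [0.275, -0.975, 0.36], 'moment': [0.008, -0.008, 0.027], 'width': 1.004} 0.0187
side {'fx': 465.96441843967324, 'fy': 465.96441843967324, 'cx': 321.3024289521197, 'cy': 242.56821337999156, 'xyz': array([0.39630283, 0.8311428 , 0.65660539]), 'orientation': array([ 0.13420649, -1.41629441, -2.66293177])} 0.996005859375
top {'fx': 473.2101210666371, 'fy': 473.2101210666371, 'cx': 322.11579892647524, 'cy': 237.1080654551985, 'xyz': array([0.44349705, 0.044978  , 1.06213818]), 'orientation': array([ 0.04013724, -0.07971402, -1.59537463])} 0.99595703125
```

View pics/top0.png

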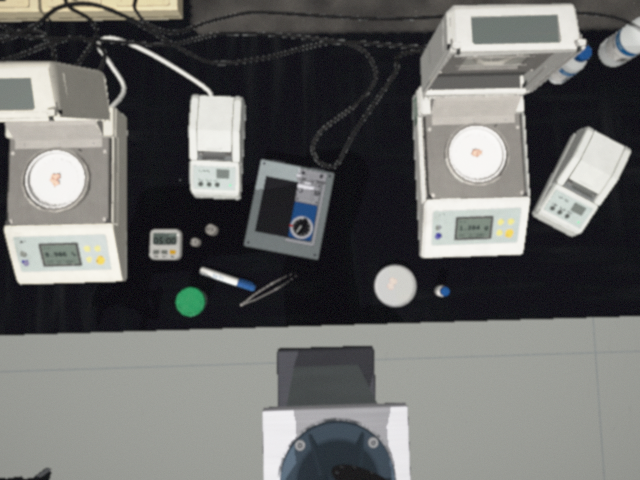

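View pics/side0.png

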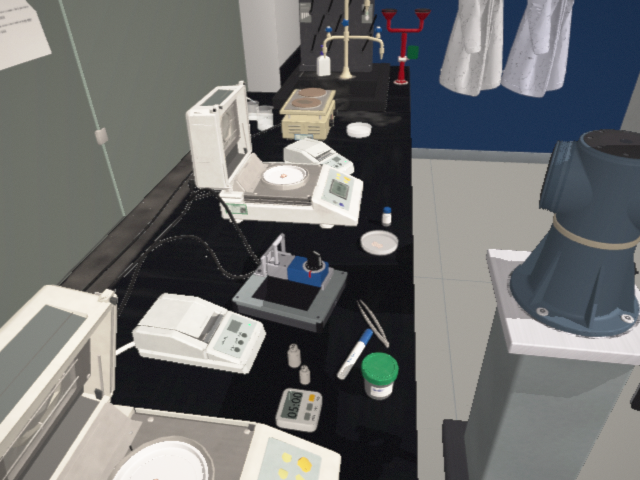

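The top view shows the case at about (290,208), with the dial at (302,228) and the shackle and hasp near (312,180). The red mark is left of the dial, at about (290,227). In the side view the dial is at (315,262) and the shackle at (275,250). Next I'll measure from enlarged crops.

```bash
cat > h.py <<'E'
from bench import bot
import cv2,numpy as np
from scipy.spatial.transform import Rotation as R
def ray(n,u,v):
    c=bot.camera_info(n);d=np.array([(u-c["cx"])/c["fx"],-(v-c["cy"])/c["fy"],-1.])
    return np.array(c["xyz"]),R.from_rotvec(c["orientation"]).apply(d)
def plane(n,u,v,z):
    o,d=ray(n,u,v);return o+d*(z-o[2])/d[2]
def depth(n,u,v,dm):
    o,d=ray(n,u,v);return o+d*dm[int(round(v)),int(round(u))]
def tri(a,ua,b,ub):
    o,d=ray(a,*ua);p,e=ray(b,*ub);s=np.linalg.lstsq(np.c_[d,-e],p-o,rcond=None)[0]
    return (o+d*s[0]+p+e*s[1])/2,np.linalg.norm(o+d*s[0]-p-e*s[1])
def proj(n,P):
    c=bot.camera_info(n);q=R.from_rotvec(c["orientation"]).inv().apply(np.array(P)-c["xyz"])
    return np.array([c["cx"]-c["fx"]*q[0]/q[2],c["cy"]+c["fy"]*q[1]/q[2]])
E
python3 - <<'E'
from h import *
t=cv2.imread("pics/top0.png");s=cv2.imread("pics/side0.png")
a=cv2.resize(t[155:265,240:340],None,fx=5,fy=5,interpolation=cv2.INTER_CUBIC)[:550]
b=cv2.resize(s[228:330,228:352],None,fx=5,fy=5,interpolation=cv2.INTER_CUBIC)
cv2.imwrite("pics/topc.png",a);cv2.imwrite("pics/sidec.png",b)
E
```

```text
(no output)
```

View pics/topc.png

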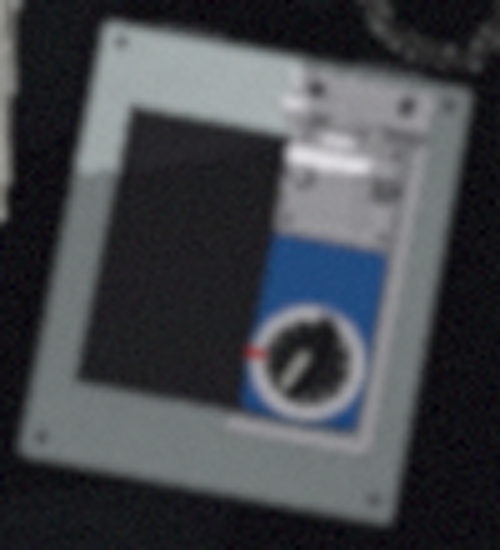

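View pics/sidec.png

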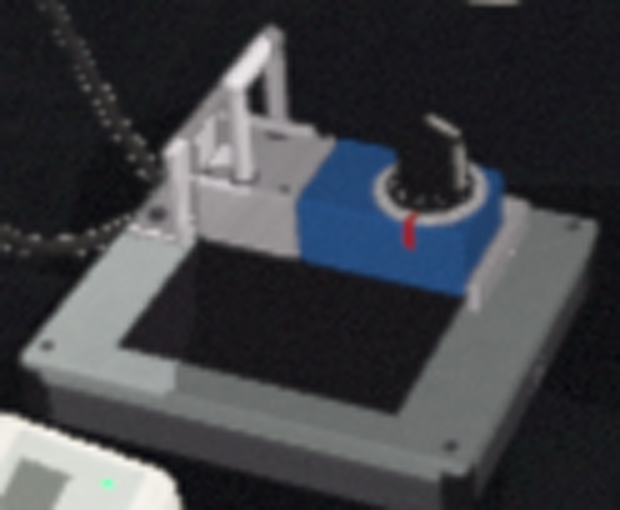

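The top crop shows lid corners at (105,20), (472,90), (392,525) and (18,455), and the shackle bar from (287,156) to (372,166). The dial is at about (307,358) and its white line points down-left, roughly 50° counter-clockwise of the red mark at (256,353). The side crop shows the shackle bar from (237,78) to (272,38).

```bash
python3 - <<'E'
from h import *
np.set_printoptions(precision=4,suppress=True)
T=lambda x,y:(240+(x-2)/5,155+(y-2)/5); S=lambda x,y:(228+(x-2)/5,228+(y-2)/5)
C=np.array([plane("top",*T(*p),.04) for p in[(105,20),(472,90),(392,525),(18,455)]]);print(C,C.mean(0))
print([np.linalg.norm(C[i]-C[i-1]) for i in range(4)])
xa=C[0]+C[1]-C[2]-C[3];yaw=np.arctan2(xa[1],xa[0]);print("yaw",np.degrees(yaw))
ya=C[0]+C[3]-C[1]-C[2];print(np.degrees(np.arctan2(-ya[0],ya[1])))
for p in[(235,360),]:pass
print("sideplane corners",[plane("side",*S(*p),.04) for p in[(25,355),(465,475),(597,228)]])
a=tri("top",T(287,156),"side",S(237,78));b=tri("top",T(372,166),"side",S(272,38));print(a,b,(a[0]+b[0])/2)
d=np.load("pics/top0.npy");
for p in[(310,157),(330,161),(350,164),(318,345),(307,358),(295,375),(300,270),(340,280)]:print(p,depth("top",*T(*p),d))
e=np.load("pics/side0.npy")
for p in[(250,62),(437,124),(450,135)]:print(p,depth("side",*S(*p),e))
print("dialskirt centre",plane("top",*T(308,362),.08),"shackle at z.1265",plane("top",*T(330,160),.1265))
print("line",plane("top",*T(288,388),.111),plane("top",*T(308,355),.111))
c,s=np.cos(yaw),np.sin(yaw);Rm=np.array([[c,-s,0],[s,c,0],[0,0,1]])
o=C.mean(0);o[2]=0
from itertools import product
print("tcp y axis",R.from_rotvec(bot.get_obs()["tcp_rot"]).as_matrix())
E
```

```text
[[ 0.6966  0.1483  0.04  ]
 [ 0.6621 -0.0115  0.04  ]
 [ 0.4726  0.0284  0.04  ]
 [ 0.5069  0.1888  0.04  ]] [0.5845 0.0885 0.04  ]
[np.float64(0.19396548376663122), np.float64(0.16348907820692707), np.float64(0.19369416934122385), np.float64(0.16402384198182723)]
yaw -11.984351297673365
-12.115160796619548
sideplane corners [array([0.6942, 0.148 , 0.04  ]), array([0.5069, 0.1938, 0.04  ]), array([0.4733, 0.0361, 0.04  ])]
(array([0.6182, 0.0679, 0.1278]), np.float64(4.130242432866896e-05)) (array([0.6126, 0.034 , 0.126 ]), np.float64(0.002450632826334419)) [0.6154 0.0509 0.1269]
(310, 157) [0.6177 0.0588 0.1275]
(330, 161) [0.6164 0.0509 0.1249]
(350, 164) [0.6145 0.0429 0.1274]
(318, 345) [0.5437 0.0576 0.1132]
(307, 358) [0.5386 0.0621 0.1124]
(295, 375) [0.532  0.0671 0.111 ]
(300, 270) [0.5797 0.0649 0.0744]
(340, 280) [0.5748 0.0482 0.0758]
(250, 62) [0.6166 0.0522 0.1254]
(437, 124) [0.5362 0.0667 0.1109]
(450, 135) [0.5298 0.0738 0.111 ]
dialskirt centre [0.5402 0.0623 0.08  ] shackle at z.1265 [0.6165 0.0509 0.1265]
line [0.5268 0.0701 0.111 ] [0.54   0.0617 0.111 ]
tcp y axis [[-0.9669  0.255  -0.0004]
 [ 0.255   0.9669 -0.001 ]
 [ 0.0001 -0.0011 -1.    ]]
```

```bash
python3 -m crank '[[1,-3.37,-2.35,0,0],[1,-3.37,-2.35,0,0],[1,-3.37,-2.35,0,0],[1,-3.37,-2.35,0,0],[1,-3.37,-2.35,0,0],[1,-3.37,-2.35,0,0],[1,-3.37,-2.35,0,0],[1,-3.37,-2.35,0,0]]' 25; python3 -m crank '[[1,-3.37,-2.35,0,0],[1,-3.37,-2.35,0,0],[1,-3.37,-2.35,0,0],[1,-3.37,-2.35,0,0],[1,-3.37,-2.35,0,0],[0.6,0,0,0,9],[0.6,0,0,0,9],[0.6,0,0,0,9]]'
```

```text
clock: 1.1
eef_pos: [0.3536, 0.2801, 0.2312]
tcp_rot: [-0.404, -3.115, 0.0]
wrist_force: [-0.2, 0.6, -0.0]
width: 0.997
clock: 2.1
eef_pos: [0.4858, 0.1245, 0.231]
tcp_rot: [-1.128, -2.931, 0.001]
wrist_force: [-0.1, 0.6, 0.3]
width: 0.598
```

```bash
python3 -m crank '[[0.6,-2.7,-0.36,1,0],[0.6,-2.7,-0.36,2,0],[0.6,-2.77,-0.36,2.5,0],[0.6,0,0,2.2,0],[0.6,0,0,0,0]]'; python3 - <<'E'
from h import *
np.set_printoptions(precision=4,suppress=True)
o=bot.get_obs();M=R.from_rotvec(o["tcp_rot"]).as_matrix();print(M,o["eef_pos"])
A=[]
for n in("side","top"):
    im,d=bot.get_image(n);u,v=np.round(proj(n,o["eef_pos"])).astype(int);print(n,u,v)
    c=im[v-50:v+50,u-60:u+60,::-1];A.append(cv2.resize(c,None,fx=5,fy=5,interpolation=cv2.INTER_CUBIC))
cv2.imwrite("pics/a1.png",np.vstack([cv2.resize(a,(360,300)) for a in A]))
E
```

```text
clock: 2.72
eef_pos: [0.5387, 0.062, 0.1528]
tcp_rot: [-1.119, -2.932, 0.002]
wrist_force: [-0.9, 0.3, 0.2]
width: 0.601
[[-0.7455  0.6665 -0.0037]
 [ 0.6665  0.7455 -0.0001]
 [ 0.0027 -0.0025 -1.    ]] [0.5387 0.062  0.1528]
side 314 234
top 301 224
```

View pics/a1.png

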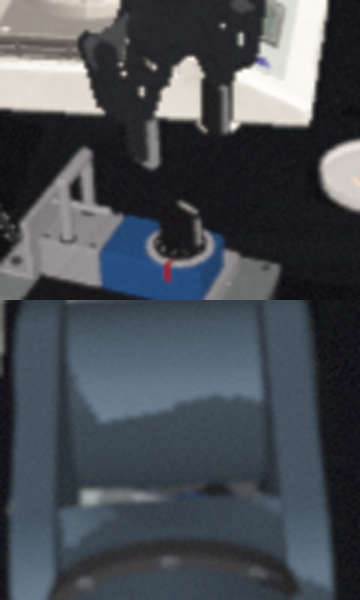

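Side view: the open fingers are at (147,150) and (215,125) in the crop, straddling the dial grip at (187,213). I'll go down and close gently.

```bash
python3 -m crank '[[0.6,0,0,2.5,0],[0.6,0,0,2.5,0],[0.6,0,0,1,0],[0.6,0,0,0.7,0],[0.6,0,0,0,0]]' 20;  python3 -m crank '[[0.35,0,0,0,0],[0.35,0,0,0,0],[0.2,0,0,0,0],[0.1,0,0,0,0],[0,0,0,0,0],[0,0,0,0,0]]' 20; python3 - <<'E'
from h import *
o=bot.get_obs();print(o["moment"],o["effort"])
im,d=bot.get_image("side");u,v=np.round(proj("side",[.56,.06,.1])).astype(int)
cv2.imwrite("pics/a2.png",cv2.resize(im[v-50:v+50,u-65:u+65,::-1],None,fx=4,fy=4,interpolation=cv2.INTER_CUBIC))
E
```

```text
clock: 3.45
eef_pos: [0.5399, 0.0623, 0.0877]
tcp_rot: [1.12, 2.935, 0.0]
wrist_force: [0.9, -0.2, 0.9]
width: 0.601
clock: 4.2
eef_pos: [0.54, 0.0624, 0.0875]
tcp_rot: [1.12, 2.935, 0.001]
wrist_force: [1.8, 3.2, 2.7]
width: 0.114
[ 0.58411323 -0.28275207 -0.04264691] [-1.61977753e+00 -5.23777699e+01 -2.08253217e+01 -6.05797470e-01
  4.03291639e-01 -6.16362595e-03]
```

View pics/a2.png

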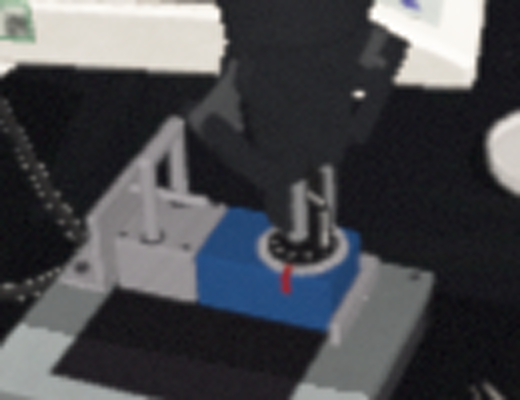

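Side crop: the fingers hold the dial bar at about (312,220), and a width of 0.114 (about 9.7 mm) means the grip is flush. The dial is therefore about 60° from the mark, so I'll turn it clockwise by two clicks.

```bash
python3 -m crank '[[0,0,0,0,6],[0,0,0,0,6],[0,0,0,0,6],[0,0,0,0,6],[0,0,0,0,6],[0,0,0,0,0],[0,0,0,0,0]]' 20; python3 -m crank '[[0,0,0,0,6],[0,0,0,0,6],[0,0,0,0,6],[0,0,0,0,6],[0,0,0,0,6],[0,0,0,0,0],[0,0,0,0,0]]' 20; python3 - <<'E'
from h import *
o=bot.get_obs();M=R.from_rotvec(o["tcp_rot"]).as_matrix();print(np.degrees(np.arctan2(M[1,1],M[0,1])),o["moment"])
E
```

```text
clock: 5.12
eef_pos: [0.5403, 0.0625, 0.0876]
tcp_rot: [1.841, 2.544, 0.002]
wrist_force: [3.2, 3.6, 2.2]
width: 0.113
clock: 6.0
eef_pos: [0.5404, 0.0625, 0.0876]
tcp_rot: [2.437, 1.981, 0.003]
wrist_force: [4.4, 3.9, 1.4]
width: 0.11
-11.779634427217966 [ 0.73341805 -0.58319161 -0.02702534]
```

```bash
python3 -m crank '[[0.4,0,0,0,0],[0.4,0,0,0,0],[0.4,0,0,0,0],[0.5,0,0,-2.5,0],[0.5,0,0,-4.5,0],[0.5,0,0,0,0]]';  python3 -m crank '[[0.5,-0.02,2.6,0,0],[0.5,-0.02,2.6,0,0],[0.5,-0.02,2.5,0,0],[0.5,0,0,0,0]]'; python3 - <<'E'
from h import *
im,d=bot.get_image("side");u,v=np.round(proj("side",[.58,.06,.11])).astype(int)
cv2.imwrite("pics/a3.png",cv2.resize(im[v-55:v+55,u-65:u+65,::-1],None,fx=5,fy=5,interpolation=cv2.INTER_CUBIC))
E
```

```text
clock: 6.75
eef_pos: [0.5412, 0.0622, 0.1602]
tcp_rot: [2.435, 1.98, 0.007]
wrist_force: [1.0, 0.8, -0.3]
width: 0.501
clock: 7.25
eef_pos: [0.6152, 0.0456, 0.156]
tcp_rot: [-2.438, -1.981, 0.002]
wrist_force: [-0.4, -0.5, -0.1]
width: 0.5
```

View pics/a3.png

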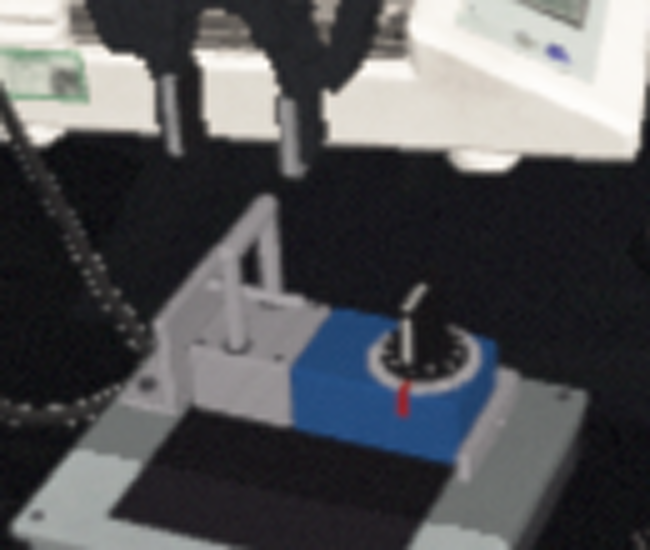

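The side crop shows the white line (405,335) right above the red mark (403,398), so the dial is at 0. The fingers, at (172,150) and (292,175), straddle the shackle bar at (248,225). I'll lower and close on it.

```bash
python3 -m crank '[[0.5,0,0,2,0],[0.5,0,0,2,0],[0.5,0,0,0.8,0],[0.5,0,0,0.5,0],[0.5,0,0,0,0]]' 30;  python3 -m crank '[[0.3,0,0,0,0],[0.2,0,0,0,0],[0.1,0,0,0,0],[0,0,0,0,0],[0,0,0,0,0],[0,0,0,0,0]]' 30; python3 - <<'E'
from h import *
o=bot.get_obs();print(o["moment"],o["eef_pos"])
im,d=bot.get_image("side");u,v=np.round(proj("side",[.58,.06,.11])).astype(int)
cv2.imwrite("pics/a4.png",cv2.resize(im[v-55:v+55,u-65:u+65,::-1],None,fx=5,fy=5,interpolation=cv2.INTER_CUBIC))
E
```

```text
clock: 7.92
eef_pos: [0.6149, 0.046, 0.1045]
tcp_rot: [2.437, 1.982, 0.0]
wrist_force: [0.6, 0.1, -0.9]
width: 0.5
clock: 8.68
eef_pos: [0.6152, 0.0459, 0.1047]
tcp_rot: [2.437, 1.982, 0.001]
wrist_force: [0.2, -0.2, 5.7]
width: 0.099
[-0.04779052  0.00279803 -0.07382747] [0.61524579 0.04592274 0.10471156]
```

View pics/a4.png

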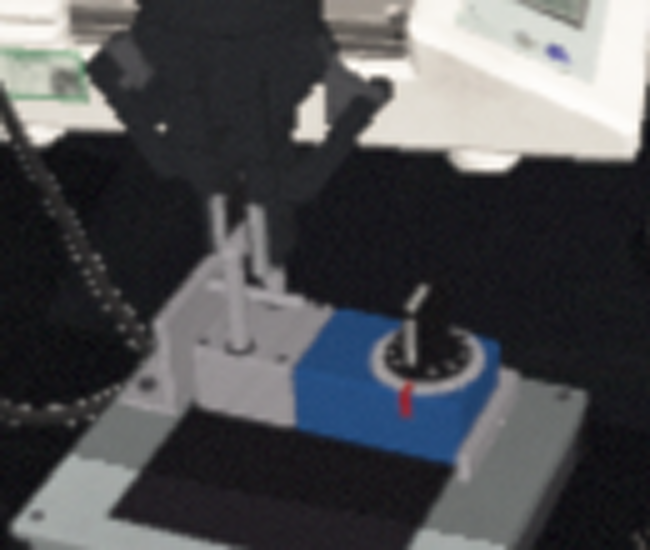

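The fingers hold the shackle bar at (245,240) in the crop, with width 0.099 (about 9 mm). Now I'll pull it up slowly.

```bash
python3 -m crank '[[0,0,0,0,0],[0,0,0,-0.3,0],[0,0,0,-0.3,0],[0,0,0,-0.3,0],[0,0,0,-0.3,0],[0,0,0,-0.3,0],[0,0,0,0,0]]' 45;python3 -m crank '[[0,0,0,-0.3,0],[0,0,0,-0.3,0],[0,0,0,-0.3,0],[0,0,0,-0.3,0],[0,0,0,-0.15,0],[0,0,0,0,0],[0,0,0,0,0]]'
```

```text
clock: 9.6
eef_pos: [0.6151, 0.0459, 0.1197]
tcp_rot: [2.437, 1.982, 0.001]
wrist_force: [3.6, -0.4, -0.1]
width: 0.088
clock: 10.48
eef_pos: [0.6151, 0.046, 0.1329]
tcp_rot: [2.437, 1.982, 0.001]
wrist_force: [3.0, 0.5, 0.8]
width: 0.091
```

```bash
python3 -m crank '[[0,0,0,-0.1,0],[0,0,0,0,0],[0,0,0,0,0]]';python3 -m crank '[[0,0,0,-0.05,0],[0,0,0,0,0],[0,0,0,0,0]]';python3 - <<'E'
from h import *
im,d=bot.get_image("side");u,v=np.round(proj("side",[.58,.06,.11])).astype(int)
cv2.imwrite("pics/a5.png",cv2.resize(im[v-55:v+55,u-65:u+65,::-1],None,fx=5,fy=5,interpolation=cv2.INTER_CUBIC))
E
```

```text
clock: 10.85
eef_pos: [0.6149, 0.0459, 0.1337]
tcp_rot: [-2.437, -1.982, 0.0]
wrist_force: [3.3, -0.1, -1.2]
width: 0.096
clock: 11.22
eef_pos: [0.6149, 0.0459, 0.1343]
tcp_rot: [-2.437, -1.982, 0.0]
wrist_force: [3.5, -0.6, -0.9]
width: 0.096
```

View pics/a5.png

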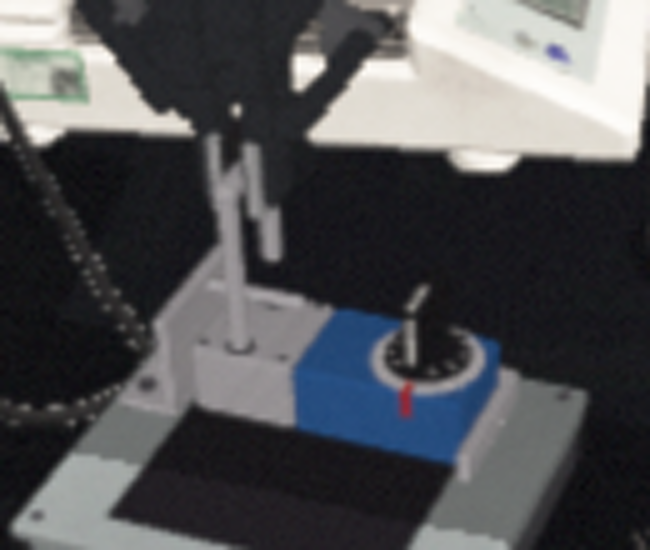

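The side crop shows the shackle up with the body still seated, and the free leg's tip at (270,255). I'll nudge it to the stop.

```bash
python3 -m crank '[[0,0,0,-0.04,0],[0,0,0,0,0],[0,0,0,0,0]]';python3 -m crank '[[0,0,0,-0.04,0],[0,0,0,0,0],[0,0,0,0,0]]'
```

```text
clock: 11.65
eef_pos: [0.6149, 0.0459, 0.1347]
tcp_rot: [2.437, 1.982, 0.0]
wrist_force: [3.1, -0.4, -1.4]
width: 0.095
clock: 12.02
eef_pos: [0.6149, 0.0459, 0.135]
tcp_rot: [-2.437, -1.982, 0.0]
wrist_force: [1.9, -0.5, -1.0]
width: 0.095
```

```bash
python3 -m crank '[[0,0,0,-0.05,0],[0,0,0,0,0],[0,0,0,0,0]]';python3 -m crank '[[0,0,0,-0.04,0],[0,0,0,0,0],[0,0,0,0,0]]'
```

```text
clock: 12.4
eef_pos: [0.6147, 0.046, 0.1354]
tcp_rot: [-2.437, -1.982, 0.001]
wrist_force: [1.1, 0.9, -3.8]
width: 0.089
clock: 12.78
eef_pos: [0.6147, 0.046, 0.1358]
tcp_rot: [-2.437, -1.982, 0.001]
wrist_force: [0.2, 0.6, -4.5]
width: 0.089
```

The stop is reached: the wrist now reads about 4 N downward. I'll ease back slightly so the body rests, then slide to case +y, which is tool +x.

```bash
python3 -m crank '[[0,0,0,0.05,0],[0,0,0,0,0],[0,0.2,0,0,0],[0,0.3,0,0,0],[0,0.3,0,0,0],[0,0.3,0,0,0],[0,0,0,0,0]]'; python3 -m crank '[[0,0.4,0,0,0],[0,0.5,0,0,0],[0,0.5,0,0,0],[0,0.5,0,0,0],[0,0.5,0,0,0],[0,0.5,0,0,0],[0,0,0,0,0]]'; python3 -m crank '[[0,0.4,0,0,0],[0,0.4,0,0,0],[0,0.3,0,0,0],[0,0,0,0,0],[0,0,0,0,0]]'; python3 - <<'E'
from h import *
o=bot.get_obs();print(o["moment"],o["eef_pos"])
im,d=bot.get_image("side");u,v=np.round(proj("side",[.58,.08,.11])).astype(int)
cv2.imwrite("pics/a6.png",cv2.resize(im[v-55:v+65,u-65:u+65,::-1],None,fx=5,fy=5,interpolation=cv2.INTER_CUBIC))
E
```

```text
clock: 13.65
eef_pos: [0.6172, 0.057, 0.1355]
tcp_rot: [2.437, 1.982, 0.0]
wrist_force: [0.2, 0.3, -4.2]
width: 0.093
clock: 14.52
eef_pos: [0.6231, 0.0855, 0.1355]
tcp_rot: [2.437, 1.982, 0.0]
wrist_force: [0.6, 0.5, -4.3]
width: 0.092
clock: 15.15
eef_pos: [0.6253, 0.0958, 0.1355]
tcp_rot: [2.437, 1.982, -0.0]
wrist_force: [0.5, -0.4, -4.0]
width: 0.095
[-0.06971372 -0.13311618 -0.00201451] [0.62532594 0.09584628 0.1354786 ]
```

View pics/a6.png

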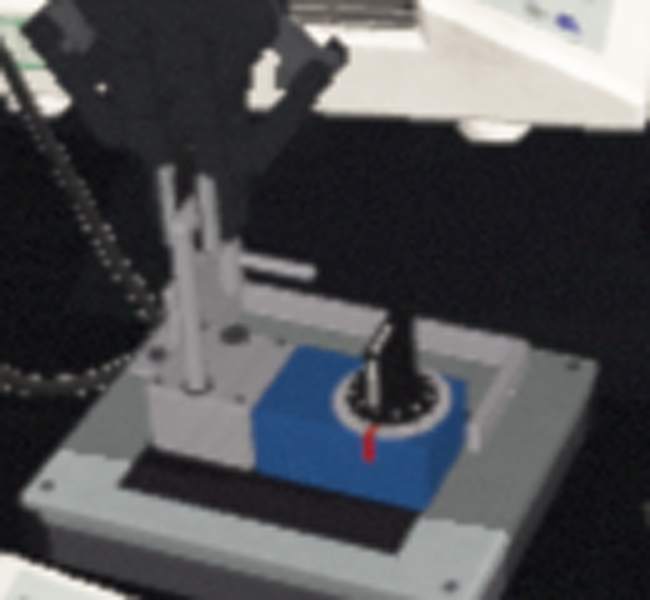

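The lock is slid 50 mm and free of the hasp bar, which shows at (275,265). Now I'll lift it straight up.

```bash
python3 -m crank '[[0,0,0,0,0],[0,0,0,0,0],[0,0,0,-0.2,0],[0,0,0,-0.5,0],[0,0,0,-0.8,0],[0,0,0,-1.2,0],[0,0,0,-1.6,0],[0,0,0,-2,0]]' 70; python3 -m crank '[[0,0,0,-2,0],[0,0,0,-2,0],[0,0,0,-1.6,0],[0,0,0,-1.2,0],[0,0,0,-0.8,0],[0,0,0,-0.4,0],[0,0,0,0,0],[0,0,0,0,0]]'; python3 -m crank '[[0,0,0,0,0],[0,0,0,0,0],[0,0,0,0,0],[0,0,0,0,0],[0,0,0,0,0],[0,0,0,0,0],[0,0,0,0,0],[0,0,0,0,0]]'; python3 - <<'E'
from h import *
o=bot.get_obs();print(o["moment"],np.abs(o["qvel"]).max())
im,d=bot.get_image("side");u,v=np.round(proj("side",o["eef_pos"])).astype(int);print(u,v)
y0=max(v-90,0);x0=max(u-130,0);cv2.imwrite("pics/a7.png",cv2.resize(im[y0:v+150,x0:u+130,::-1],None,fx=2.4,fy=2.4,interpolation=cv2.INTER_CUBIC))
E
```

```text
clock: 16.2
eef_pos: [0.6253, 0.0959, 0.1998]
tcp_rot: [2.437, 1.982, 0.0]
wrist_force: [0.2, -0.0, -4.2]
width: 0.085
clock: 17.2
eef_pos: [0.6252, 0.0959, 0.2779]
tcp_rot: [-2.437, -1.982, 0.001]
wrist_force: [-0.4, 0.0, -4.0]
width: 0.085
clock: 18.2
eef_pos: [0.6253, 0.0959, 0.2785]
tcp_rot: [2.437, 1.982, 0.0]
wrist_force: [-0.1, -0.4, -4.2]
width: 0.086
[-0.0401313  -0.04734938  0.00909315] 0.0013528237217945794
261 183
```

View pics/a7.png

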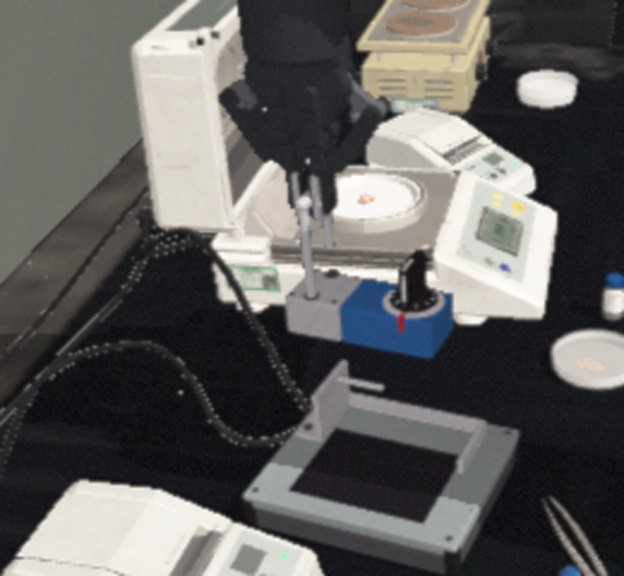

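The lock hangs open and level at about (370,310) in the crop, well above the empty case at (380,460), and the bystanders in view look undisturbed.

```bash
python3 -c "
from bench import bot
print(bot.hand_in())"
```

```text
the job is handed in; nothing more can be done
None
```

The lock is open and hangs from the gripper by its shackle, about 14 cm above where it sat. The job is handed in at about 18 s of the 48 s allowed; no verdict was reported.

- **Dial:** I turned it two clicks clockwise (60°). The picture afterwards showed the white line at the red mark.
- **Shackle:** I pulled it up about 30 mm until the stop showed as roughly 4 N of weight on the wrist. The last picture before the stop showed the body still in its seat.
- **Slide:** I slid the lock 50 mm towards the open side, then lifted it. Side force read under 1 N at each check.
- **Last checks:** wrist force was steady at −4.2 N, joint speeds were near zero, and the lock looked level. The bystanders in the last picture looked untouched; I did not check every one after the lift.

**Discrepancies:**
- My first shackle measurement was about 5 mm off in y because one end of its bar blended into the background. I used the known spacing from the dial instead, and the grasp agreed with it.
- During the slide the wrist still carried about 4 N after I eased down 0.5 mm. The lock therefore slid almost weightless, possibly a few tenths of a millimetre off the lid.

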